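Fit the home-flag collar on the rotary drive's shaft flat and hold it for tightening

ROBOT

A 7-joint arm with a two-finger parallel gripper is mounted at the origin on a cart in front of the work surface, level with it; the furniture and walls round the work are solid. World frame = base frame: x ahead of the robot, y to its left, z up, the work surface at z = 0. Lengths are in m, angles in rad, forces in N, time in s.
With the tool pointing down it reaches from about 0.4 to 0.925 m from the base axis. Payload 5.6 kg.
Tool frame: the origin (TCP) lies between the finger pads, 19 mm behind the fingertips; this is the grasp point; z points along the fingers, y is the line along which they close (so a half turn about z gives the same grasp; the last joint's range is limited). The gripper opens to 85 mm and grips with 20 to 120 N. Pads are 22 mm wide; open, the fingers measure 114 mm over their backs; the gripper's body (76 mm by 85 mm) begins 54 mm behind the grasp point. The pads swing forward as they close: fully open they stand 13 mm farther back than shut.
Start: joints at [-1.364, 0.468, -0.012, 1.603, 0.006, 1.071, -0.056], TCP at [0.161, 0.63, 0.25] pointing down, gripper open.
Joint ranges: [-2.53, 2.53], [-0.31, 2.02], [-1.57, 1.55], [0.28, 2.44], [-1.29, 4.43], [0.15, 1.84], [-2.92, 2.92]. Speed limits (rad/s): [2.57, 2.57, 3.14, 3.14, 3.14, 3.14, 3.14].

INTERFACE

Orientations are given as a 3x3 rotation matrix whose columns are the frame's x, y, z axes.
In Python, from cell import manip, eyes gives the robot as it stands. Calls block until the motion is done:
- manip.movep(position, orientation): joint-space move of the TCP to a pose.
- manip.move_linear(position, speed=0.15, frame=None): straight line of the TCP; frame=None keeps the orientation; speed is the mean speed in m/s.
- manip.move_j(angles): joint-space move.
- manip.move_gripper(opening, effort=None): finger opening in m; effort is the grip in N (None keeps the last); returns when the fingers have stopped.
- manip.wait(seconds).
- manip.ik(position, orientation): joint angles nearest the present ones, or None.
- manip.read_state(): the state.
- eyes.snapshot(name): name is "side" or "top" or "wrist"; returns (picture, depth): 400x640x3 uint8, red, green, blue; 400x640 float32, m along the optical axis (not along the pixel's ray), 0 where there is no reading.
- eyes.camera_model(name): a dict with "intrinsics" (3x3 intrinsics, pixels), "R" (3x3) and "t" (3): a world point X has camera coordinates R X + t. Camera axes: x right, y down, z forward; pixel columns grow to the right and rows downward; lengths in m; the calibration is good to about 2 mm. The wrist camera is an equidistant fisheye: a pixel r from the principal point sees the ray r / f radians off the axis. A picture is of the moment at which its call begins: read the wrist's pose just before it. camera_model takes no time and is no camera call; for the wrist camera it gives the pose at the moment of the call.
A pose or a line that the arm cannot do raises manip.MotionError and nothing moves.
- manip.sign_off(): hands the job in; it is judged then, once.
The state is a dict: "clock": time; "qpos": joint angles; "qvel": joint speeds; "joint_efforts": joint torques, N m; "eef_pos": TCP position; "ee_rot": TCP orientation; "force": force on the tool from outside, world axes, zero at the start; "torque": the same for the moment, N m; "grip_width": finger opening in m; "grip_force": force on a finger pad.
Only numpy, scipy, OpenCV 4.12 (cv2) and the standard library are available. Lean on these libraries where they do the work, as an engineer would, in place of code of your own. Each camera call takes 0.05 s, during which the arm holds its last target. There are 200 camera calls.

TASK

With the fingers, turn the bare upright shaft of the rotary drive until the flat on it faces squarely to the drive's front, straight away from the black slotted sensor. Then pick up the flag collar and slide it over the shaft end with its set screw over that flat and its flag hanging centred in the sensor's slot, keep its top flush with the end of the shaft, and finish while still holding it there, hanging clear of the sensor, so that I can tighten the screw. Go gently near the sensor, and leave the hex keys, the tape roll at the front of the bench and the two vials where they are.

Things in the scene. Friction and masses are not known exactly. Their poses are not given: they have to be found in the camera images.
- drive: rotary drive, fixed: base plate 124 x 104 x 8 mm, grey gearbox 80 x 68 mm, top 60 mm above the bench, with a 30 mm wide boss to 65 mm; black motor lying behind, out to 116 mm from the shaft axis; steel shaft, 16 mm thick, upright to 105 mm above the bench. Origin on the bench under the shaft axis; -x is the front (short white line on the gearbox lid), +x the rear with motor and sensor, z up
- sensor: black slotted sensor (fork) fixed on the rear edge of the gearbox lid; origin and axes as the drive's. Two upright prongs 12 mm wide in y, 20.5 to 23.5 and 31.5 to 35 mm behind the shaft axis, tops 82 mm above the bench (23 mm below the shaft end); slot between them 8 mm wide, open upward and to both sides, floor 68 mm above the bench. Delicate: a push over 12 N spoils it
- shaft (a joint): turn of the drive shaft about its vertical axis, rad, counter-clockwise positive seen from above; 0 (or a full turn, 6.28) when the flat faces the drive's front (-x). Starts 0.7 to 2.6 rad round; turns without end against about 0.06 N m of friction and stays where it is left
- shaft_end (a point): centre of the upper end of the shaft, 105 mm above the bench, on the turning axis; its -x axis points out of the flat. 1.5 mm chamfer. Obstacle to its left: a tall fixed microscope fills the space behind x = 0.53 m from y = -0.05 to 0.47 m; an arm coming from the left (y above 0.1 m) passes in front of it, TCP at x = 0.42 m or less
- flat_mid (a point): middle of the flat on the shaft, 4.5 mm from the axis, 12 mm below the shaft end; its -x axis points out of the flat. The flat is one plane cut 3.5 mm deep into the 16 mm round, 13 mm wide, from the shaft end 24 mm down: fingers measure 12.5 mm across flat and back, 16 mm across the round
- slot (a point): middle of the sensor's slot, 27.5 mm behind the shaft axis, 75 mm above the bench, axes as the drive's (x across the slot, y along it)
- collar: flag collar, loose, standing upright on the bench: aluminium hub 30 mm high, 34 mm round, with two spanner flats 30 mm apart (on its +y and -y sides: grasp there), through bore 18.6 mm; about 0.09 kg. Origin at the centre of its underside, z up along the bore, set screw in its -x side, flag on its +x side. Let go on the shaft, it drops 8 mm onto the sensor
- collar_top (a point): centre of the collar's upper face, 30 mm above its origin; flush means level with shaft_end
- flag_tip (a point): middle of the lower edge of the collar's dark steel flag, 27.5 mm from the collar's centre to its +x, level with its underside. The flag is a 10 mm wide arm, 15 to 19 mm up, with a hanging blade at its end, 2.4 mm thick and 10 mm wide in y. With the collar flush on the shaft the tip is at the height of the slot point
- screw_tip (a point): inner end of the collar's set screw, 22 mm above its underside, 6 mm from the bore's centre to its -x: the 3.6 mm thick tip stands into the bore, so the collar passes onto the shaft only with the screw over the flat (within about 20 degrees). The screw's head stands 2 mm out of the hub
- hex_keys: folding hex key set, black handle, 98 x 18 x 24 mm, lying in front of the drive; bystander, origin under its middle
- tape_roll: black tape roll, 53 mm wide, 19 mm high, lying flat near the bench's front edge (another stands far back); bystander, origin under its middle
- vial_white: sample vial with white cap, 27 mm wide, 58 mm high; bystander, origin under its middle
- vial_blue: sample vial with blue cap, 27 mm wide, 58 mm high; bystander, origin under its middle
Mind the look-alikes: they are no part of the job. What is shaped like the collar but orange is not meant.

How it is judged:
On the way, in this order (a step that is already met when the one before it is completed fails the run):
1. the fingers hold the bare shaft with its flat turned to the drive's front (within 0.17 rad) (contact force between the fingers and drive above 2 N and (value of joint shaft between -0.17 and 0.17 rad or value of joint shaft between 6.113 and 6.453 rad)), for 0.2 s.
2. the collar is lifted off the bench by the fingers (contact force between the fingers and collar above 2 N and height (world z) of collar above 0.03 m), for 0.2 s.
At the end, for the whole second after the job is handed in: The flat faces the front within 0.2 rad; the gripped collar is at rest on the shaft, upright within 0.12 rad, top flush within 3 mm, screw tip over the flat, flag in the sensor's slot, within 3 mm across and 4.5 mm along it, not touching the sensor ((value of joint shaft between -0.2 and 0.2 rad or value of joint shaft between 6.083 and 6.483 rad) and horizontal distance between collar_top and shaft_end below 0.003 m and z of collar_top in the frame of shaft_end between -0.003 and 0.003 m and x of flag_tip in the frame of slot between -0.003 and 0.003 m and y of flag_tip in the frame of slot between -0.0045 and 0.0045 m and angle between collar's own z axis and vertical below 0.12 rad and x of screw_tip in the frame of shaft_end below -0.0035 m and contact force between the fingers and collar above 3 N and contact force between collar and sensor below 0.5 N and linear speed of collar below 0.02 m/s); the arm keeps its last pose, push and grip.
It fails at once if the sensor is pushed with more than 12 N (contact force between anything else and sensor above 12 N).
It fails at once if the hex keys are moved more than 25 mm (distance of hex_keys from where it was at the start of the episode above 0.025 m).
It fails at once if the tape roll is moved more than 25 mm (distance of tape_roll from where it was at the start of the episode above 0.025 m).
It fails at once if the white-capped vial is moved more than 25 mm (distance of vial_white from where it was at the start of the episode above 0.025 m).
It fails at once if the blue-capped vial is moved more than 25 mm (distance of vial_blue from where it was at the start of the episode above 0.025 m).
It also fails if it takes over 72 s, if anything falls off the work surface, if the arm or the gripper's body presses on something with over 40 N, if the wrist force passes 120 N, or if a joint passes its speed limit or range.

## Working session

There is one attempt and no reset: what is moved stays moved. The work goes in short steps, each a Python script; the robot and the scene stay as the last script left them, time stands still between calls to the robot, and variables do not carry over. Pictures are saved under pics/ and viewed, at most 10 in all, crops included, and the job is handed in when it is done.

```bash
ls; mkdir -p pics
python3 - <<'E'
from cell import manip, eyes
import cv2,numpy as np
for n in ("top","side"):
    p,d=eyes.snapshot(n); cv2.imwrite(f"pics/{n}0.png",p[:,:,::-1]); np.savez(f"{n}0.npz",p=p,d=d)
    m=eyes.camera_model(n); print(n,m["intrinsics"].tolist(),np.round(m["R"],3).tolist(),np.round(-m["R"].T@m["t"],3))
s=manip.read_state(); print(s["clock"],s["eef_pos"],np.round(s["ee_rot"],3))
E
```

```text
pics
top [[397.57468863065316, 0.0, 317.5604339387299], [0.0, 397.57468863065316, 198.98264272823542], [0.0, 0.0, 1.0]] [[0.022, -1.0, 0.001], [-0.986, -0.022, -0.166], [0.166, 0.003, -0.986]] [ 0.436 -0.181  0.928]
side [[397.183404443567, 0.0, 315.833773170557], [0.0, 397.183404443567, 197.26925123102296], [0.0, 0.0, 1.0]] [[0.832, -0.555, -0.01], [-0.329, -0.479, -0.814], [0.447, 0.68, -0.581]] [ 0.204 -0.726  0.578]
0.1 [0.16065064 0.62933319 0.24910128] [[-0.969  0.247 -0.   ]
 [ 0.247  0.969 -0.002]
 [-0.    -0.002 -1.   ]]
```

View pics/top0.png

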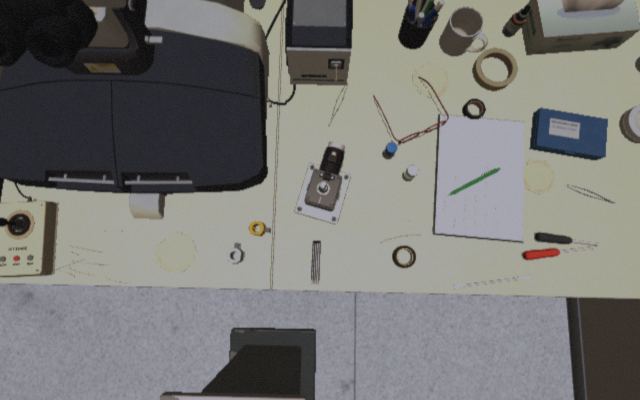

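View pics/side0.png

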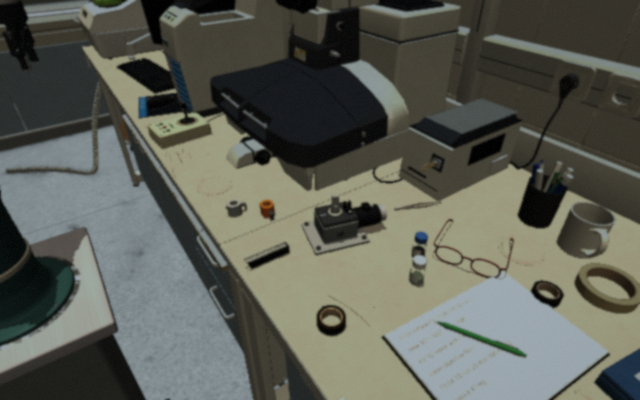

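The top view shows the drive shaft near pixel (323,187) with the motor behind it at (332,155). The grey collar is at (236,256) with its flag pointing up the image, the orange decoy at (258,228), and the hex keys at (316,262). I'll compute coarse positions, then use the wrist camera close up.

```bash
cat > h.py <<'E'
import numpy as np, cv2
from cell import manip, eyes
def rays(name,px,m=None):
    """camera centre and unit world ray directions of pixels"""
    m=m or eyes.camera_model(name); K=m["intrinsics"]; px=np.atleast_2d(np.float64(px))
    v=np.c_[(px[:,0]-K[0,2])/K[0,0],(px[:,1]-K[1,2])/K[1,1]]
    if name=="wrist":
        r=np.hypot(*v.T)+1e-12; d=np.c_[v*(np.sin(r)/r)[:,None],np.cos(r)]
    else: d=np.c_[v,np.ones(len(v))]
    R=np.array(m["R"]); return -R.T@np.array(m["t"]), d@R
def onplane(name,px,z,m=None):
    c,d=rays(name,px,m); return c+d*((z-c[2])/d[:,2])[:,None]
def proj(P,m):
    """world points to wrist (fisheye) pixels"""
    X=np.atleast_2d(P)@np.array(m["R"]).T+m["t"]; K=m["intrinsics"]
    rho=np.hypot(X[:,0],X[:,1])+1e-12; th=np.arctan2(rho,X[:,2])
    return X[:,:2]*(th/rho)[:,None]*[K[0,0],K[1,1]]+[K[0,2],K[1,2]]
def down(yaw):
    """tool pointing down, tool y axis at angle yaw from world x"""
    y=np.array([np.cos(yaw),np.sin(yaw),0]); z=np.array([0,0,-1.]); return np.c_[np.cross(y,z),y,z]
def snap(tag):
    m=eyes.camera_model("wrist"); p,d=eyes.snapshot("wrist"); np.savez(tag+".npz",p=p,d=d,R=m["R"],t=m["t"],K=m["intrinsics"])
    cv2.imwrite(f"pics/{tag}.png",p[:,:,::-1]); return p,d,m
E
python3 - <<'E'
from h import *
for n,px,z in [("shaft",(323,187),.105),("collar",(236,256),.03),("orange",(258,228),.03),("hexA",(317,241),.02),("hexB",(315,283),.02),("motor",(335,146),.04),("white",(411,172),.058),("blue",(391,149),.058)]:
    print(n,np.round(onplane("top",[px],z),3))
m=eyes.camera_model("wrist");s=manip.read_state();R=np.array(m["R"])
print(m["intrinsics"][0],(s["ee_rot"].T@(-R.T@m["t"]-s["eef_pos"])).round(4),(R@s["ee_rot"]).round(3))
for pos in ([.36,-.02,.25],[.5,-.25,.3]):
  for y in (90,60,120,-90): print(pos,y,manip.ik(np.array(pos),down(np.radians(y))))
E
```

```text
shaft [[ 0.601 -0.189  0.105]]
collar [[0.454 0.002 0.03 ]]
orange [[ 0.518 -0.045  0.03 ]]
hexA [[ 0.492 -0.179  0.02 ]]
hexB [[ 0.399 -0.176  0.02 ]]
motor [[ 0.711 -0.215  0.04 ]]
white [[ 0.649 -0.386  0.058]]
blue [[ 0.701 -0.342  0.058]]
[309.70691629   0.         322.32199084] [ 0.0702  0.0002 -0.1234] [[-0.     1.    -0.   ]
 [-0.961 -0.    -0.278]
 [-0.278  0.     0.961]]
[0.36, -0.02, 0.25] 90 [-0.63167821 -0.08659632  0.57753332  2.27849111  0.05865389  0.93652878
  1.4801521 ]
[0.36, -0.02, 0.25] 60 [-0.63406592 -0.0868791   0.57982188  2.27859421  0.0590503   0.93656582
  0.95620578]
[0.36, -0.02, 0.25] 120 [-0.63809608 -0.08735912  0.58368339  2.27876779  0.0597234   0.93662895
  2.00281291]
[0.36, -0.02, 0.25] -90 [-0.81249509 -0.11213276  0.74875911  2.28571333  0.09444334  0.94030841
 -1.69345938]
[0.5, -0.25, 0.3] 90 [-0.48278037  0.44808441  1.18105135  1.82514129 -0.44941028  1.17441058
  2.4152994 ]
[0.5, -0.25, 0.3] 60 [-0.42779707  0.40063738  1.08182123  1.82292108 -0.3865061   1.15150868
  1.83043152]
[0.5, -0.25, 0.3] 120 [-0.42398174  0.39795347  1.07541052  1.82276068 -0.38276162  1.15028221
  2.87395651]
[0.5, -0.25, 0.3] -90 [-0.31220268  0.33994285  0.90330615  1.81772163 -0.29437775  1.12566486
 -0.87871312]
```

Run:
```python
from h import *
D=down(np.pi/2)
manip.movep([.40,.22,.28],D); 
manip.movep([.42,.0,.22],D); snap("col1")
manip.movep([.56,-.175,.21],D); p,d,m=snap("dr1")
s=manip.read_state(); print(s["clock"],s["eef_pos"],s["qpos"].round(3),s["force"])
a=cv2.imread("pics/col1.png");b=cv2.imread("pics/dr1.png")
cv2.imwrite("pics/both.png",np.vstack([a[60:360,120:520],b[60:360,120:520]]))
print(proj([[.601,-.189,.105]],m))
```

```text
3.75 [ 0.55981243 -0.17260364  0.20986656] [-0.211  0.443  0.59   1.832 -0.298  0.956  2.082] [-0.02299803 -0.40180949 -0.38344225]
[[302.09497175 256.16377481]]
```

View pics/both.png

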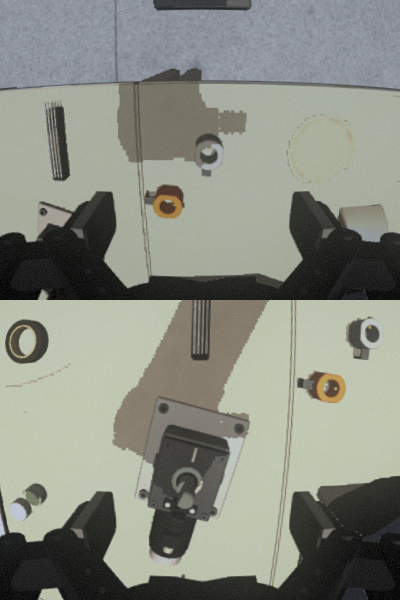

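The upper half shows the collar at full-image pixel about (329,210), its flag toward +x. The lower half shows the drive with the shaft around (305,245), front at the image top and the white line at about (315,213). I'll zoom in on both.

Run:
```python
import cv2,numpy as np
a=cv2.imread("pics/col1.png");b=cv2.imread("pics/dr1.png")
f=lambda i,x,y,w,h,k:cv2.resize(i[y:y+h,x:x+w],None,fx=k,fy=k,interpolation=cv2.INTER_CUBIC)
v=np.hstack([f(a,300,180,60,75,6.666),f(b,275,190,80,100,5)])
cv2.imwrite("pics/zoom.png",np.clip(v*1.4,0,255)); print(v.shape)
```

```text
(500, 800, 3)[ WARN:0@0.113] global loadsave.cpp:1063 imwrite_ Unsupported depth image for selected encoder is fallbacked to CV_8U.
```

View pics/zoom.png

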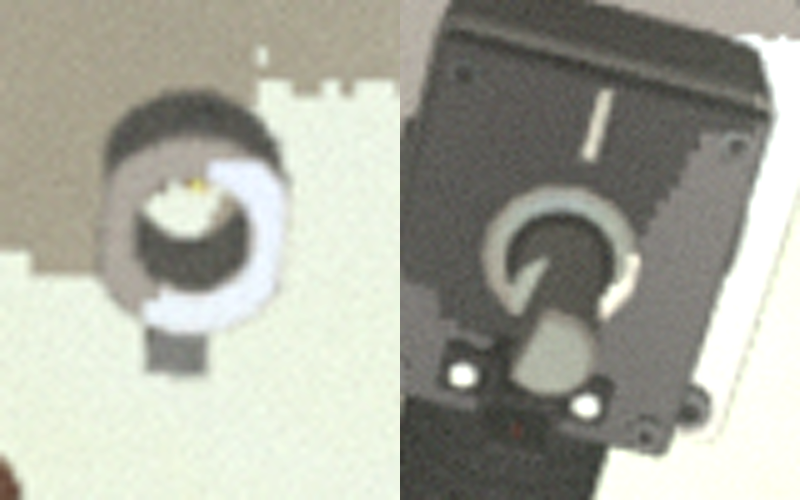

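The left zoom shows the collar with its flag pointing down in the image (+x). The right zoom shows the D-shaped shaft end with its flat facing left and slightly up, so about 80° counter-clockwise of the front, which is where the white line points. Now I'll measure it.

```bash
cat > meas.py <<'E'
from h import *
from scipy.optimize import least_squares
def load(tag):
    f=np.load(tag+".npz"); return f["p"],f["d"],dict(R=f["R"],t=f["t"],intrinsics=f["K"])
def cloud(d,m):
    v,u=np.mgrid[:400,:640]; c,r=rays("wrist",np.c_[u.ravel(),v.ravel()],m)
    zc=r@np.array(m["R"])[2]; return (c+r*(d.ravel()/zc)[:,None]).reshape(400,640,3)
E
python3 - <<'E'
from meas import *
p,d,m=load("dr1"); P=cloud(d,m)
near=np.hypot(P[...,0]-.601,P[...,1]+.189)<.03
for lo,hi in ((.095,.115),(.06,.07)):
    k=near&(P[...,2]>lo)&(P[...,2]<hi); print(lo,k.sum(),P[k].mean(0).round(4),P[k].std(0).round(4))
g=p.astype(int).min(2)
k=(near&(P[...,2]>.098)).astype(np.uint8)
ys,xs=np.nonzero(k); print("top face px",xs.min(),xs.max(),ys.min(),ys.max())
sub=g[245:275,290:322]
print(sub[::2,::2])
w=np.zeros_like(g); w[205:224,308:322]=g[205:224,308:322]>125; ys,xs=np.nonzero(w)
W=onplane("wrist",np.c_[xs,ys],.060,m)[:,:2]; l=cv2.fitLine(W.astype(np.float32),cv2.DIST_L2,0,.01,.01).ravel()
print("white",len(W),W.mean(0),np.degrees(np.arctan2(l[1],l[0])))
p,d,m=load("col1"); P=cloud(d,m)
near=np.hypot(P[...,0]-.454,P[...,1]-.002)<.05
k=near&(P[...,2]>.024)&(P[...,2]<.036);print("collar",k.sum(),P[k].mean(0),np.ptp(P[k],axis=0))
k=near&(P[...,2]>.012)&(P[...,2]<.022)&(P[...,0]>.47);print("flag",k.sum(),P[k].mean(0),np.ptp(P[k],axis=0))
E
```

```text
0.095 283 [ 0.6044 -0.1864  0.1029] [0.0044 0.0036 0.0028]
0.06 913 [ 0.5989 -0.1882  0.0624] [0.0127 0.0136 0.0023]
top face px 296 313 249 269
[[ 57  83 109  79  95 122 101  56  67  55  60  57  52  50 112 161]
 [ 63  70 107 112 117 115  70  55  57  59  57  57  53  96 172 166]
 [ 56  61  75 100 123 101  54  62  59  58  56  52  67 156 170 120]
 [ 59  61  57  87 111  67  60  68  65  60  56  55  86 171 122  84]
 [ 55  59  61  60  63  56  66  91  96  92  70  54  80 119  84  88]
 [ 56  58  56  57  57  61  85 118 113 107  94  75  60  83  87  87]
 [ 78  71  47  46  53  65 109 116 117 117 113  89  70  86  87  86]
 [ 64  62  37  42  56  90 120 121 118 118 117 105  85  84  85  84]
 [ 51  47  45  45  71 117 120 121 119 118 121 112  84  86  89  82]
 [ 72  48  46  44  96 116 118 119 121 113 117  99  85  84  83  83]
 [ 94  42  50  49 100 116 116 119 118 116 117  80  53  64  83  81]
 [ 50  51  47  39  51  88 113 119 119 111  77  59  56  53  77  85]
 [ 60  58  45  55  46  52  55  60  66  61 111 153  94  53  77  81]
 [ 58  44  47  46  49  53  53  61  53  57 166 188 141  66  83  84]
 [ 50  39  41  44  38  43  42  49  58  57  74 117  74  72  82  85]]
white 20 [ 0.58019363 -0.18032253] -15.148087
collar 548 [0.45401564 0.00818682 0.0290466 ] [0.03491425 0.03116384 0.00717467]
flag 52 [0.47969891 0.00618919 0.01837169] [0.00786012 0.00906264 0.00745745]
```

Run:
```python
from meas import *
p,d,m=load("dr1"); P=cloud(d,m)
# shaft end face: contour at subpixel through upsampling
x0,y0,k=288,246,8
g=cv2.resize(p.min(2)[y0:y0+30,x0:x0+34],None,fx=k,fy=k,interpolation=cv2.INTER_CUBIC)
g=cv2.GaussianBlur(g,(9,9),0)
c=[c for c in cv2.findContours((g>92).astype(np.uint8),cv2.RETR_EXTERNAL,cv2.CHAIN_APPROX_NONE)[0] if cv2.pointPolygonTest(c,((304-x0)*k,(262-y0)*k),False)>0][0][:,0]
W=onplane("wrist",(c+.5)/k-.5+[x0,y0],.105,m)[:,:2]
def fit(W):
    q=W.mean(0).copy(); keep=np.ones(len(W),bool)
    for _ in range(10):
        r=least_squares(lambda a:np.hypot(*(W[keep]-a[:2]).T)-a[2],[*q,.0075],loss="soft_l1",f_scale=.0004).x
        keep=np.abs(np.hypot(*(W-r[:2]).T)-r[2])<.0008; q=r[:2]
    return r,keep
r,keep=fit(W); F=W[np.hypot(*(W-r[:2]).T)<r[2]-.0012]
l=cv2.fitLine(F.astype(np.float32),cv2.DIST_HUBER,0,.01,.01).ravel()
n=np.array([-l[1],l[0]]); dd=n@(F.mean(0)-r[:2]); n*=np.sign(dd)
print("shaft",r.round(4),keep.mean(),"flat normal deg",np.degrees(np.arctan2(n[1],n[0])),"dist",abs(dd),len(F),len(W))
# boss ring and lid
near=np.hypot(P[...,0]-.601,P[...,1]+.189)<.07
k=near&(P[...,2]>.056)&(P[...,2]<.0635); rc=cv2.minAreaRect(P[k][:,:2].astype(np.float32)*1000); print("lid",rc,k.sum())
k=(np.hypot(P[...,0]-.601,P[...,1]+.189)<.1)&(P[...,2]>.004)&(P[...,2]<.0115); rc=cv2.minAreaRect(P[k][:,:2].astype(np.float32)*1000); print("plate",rc,k.sum())
# top view base plate
f=np.load("top0.npz"); t=f["p"]; 
h=cv2.cvtColor(t,cv2.COLOR_RGB2HSV); k=((h[...,1]<25)&(h[...,2]>110)).astype(np.uint8); k[:, :290]=0;k[:,355:]=0;k[:155]=0;k[230:]=0
ys,xs=np.nonzero(k); W=onplane("top",np.c_[xs,ys],.008)[:,:2]; print("topplate",cv2.minAreaRect((W*1000).astype(np.float32)),len(W))
p,d,m=load("col1"); P=cloud(d,m)
near=np.hypot(P[...,0]-.454,P[...,1]-.005)<.03
k=near&(P[...,2]>.0265)&(P[...,2]<.035)
v,u=np.nonzero(k); W=onplane("wrist",np.c_[u,v],.03,m)[:,:2]; print("collar",cv2.minAreaRect((W*1000).astype(np.float32)),cv2.minEnclosingCircle((W*1000).astype(np.float32)),len(W))
```

```text
shaft [ 0.6051 -0.1871  0.007 ] 0.7797101449275362 flat normal deg -117.10699 dist 0.003847388291464739 68 345
lid ((619.7091064453125, -191.29330444335938), (64.82262420654297, 102.49928283691406), 74.35194396972656) 3828
plate ((605.3657836914062, -187.18063354492188), (105.1374282836914, 124.40660858154297), 74.7362060546875) 3831
topplate ((609.4190673828125, -187.97415161132812), (177.14231872558594, 152.9927978515625), 1.2974613904953003) 3410
collar ((454.1017150878906, 8.387754440307617), (30.94965362548828, 33.78739929199219), 89.63031768798828) ((454.23602294921875, 8.494550704956055), 17.703706741333008) 514
```

Plate fit (105×124 mm) and shaft fit agree: the axis is at (0.605, -0.187), drive yaw -15.2°, and the flat is about 78° off the front. I'll grip across the flat and turn it.

Run:
```python
from h import *
y0,y1=np.radians(62.9),np.radians(-15.2); S=np.array([.6051,-.1871])
manip.move_gripper(.04,30)
manip.movep([*S,.16],down(y0)); q=manip.read_state()["qpos"]; print(q.round(2))
manip.move_linear([*S,.107],.08)
s=manip.read_state(); print("before",s["eef_pos"],s["force"].round(1))
manip.move_gripper(.0,40)
s=manip.read_state(); print("grip",s["grip_width"],s["grip_force"],s["force"].round(1),s["torque"].round(2),s["qpos"].round(2),s["clock"])
```

```text
[-0.22  0.61  0.66  1.75 -0.45  0.94  1.72]
before [ 0.60532518 -0.1873454   0.10718554] [ 0.1  0.3 -0.3]
grip 0.01097689595187377 39.87102401355514 [1.1 3.2 4. ] [ 0.6  -0.24  0.01] [-0.19  0.68  0.61  1.78 -0.5   0.85  1.75] 5.875
```

Run:
```python
from h import *
S=np.array([.6051,-.1871]); z=manip.read_state()["eef_pos"][2]
q=np.array(manip.read_state()["qpos"])
for a in np.linspace(62.9,-15.2,7)[1:]:
    manip.move_linear([*S,.107],.05,frame=down(np.radians(a))) if False else manip.move_j(q-[0,0,0,0,0,0,np.radians(62.9-a)])
    s=manip.read_state(); R=s["ee_rot"]; print(round(a,1),np.degrees(np.arctan2(R[1,1],R[0,1])).round(2),s["eef_pos"].round(4),s["force"].round(1),s["torque"].round(2),round(s["grip_width"],4))
manip.wait(.6); s=manip.read_state(); R=s["ee_rot"]; print(np.degrees(np.arctan2(R[1,1],R[0,1])),s["torque"].round(3),s["clock"])
```

```text
49.9 50.12 [ 0.6062 -0.1863  0.1078] [ 2.4  0.9 -1. ] [ 0.12 -0.47 -0.1 ] 0.0105
36.9 37.21 [ 0.6065 -0.1865  0.1078] [ 3.  -0.1 -2. ] [-0.13 -0.75 -0.04] 0.0109
23.8 24.22 [ 0.6067 -0.1868  0.1078] [ 4.9 -1.2 -4.6] [-0.31 -1.02 -0.08] 0.0108
10.8 11.19 [ 0.6068 -0.1871  0.1078] [ 5.5 -3.2 -5. ] [-0.44 -1.18 -0.08] 0.011
-2.2 -1.84 [ 0.6068 -0.1875  0.1078] [ 6.  -2.7 -4.9] [-0.57 -1.2  -0.05] 0.0109
-15.2 -14.87 [ 0.6068 -0.1878  0.1078] [ 6.1 -3.1 -5.3] [-0.77 -1.21 -0.13] 0.0109
-14.848640605728713 [-0.731 -1.185 -0.062] 8.475
```

Run:
```python
from meas import *
manip.move_gripper(.045,30)
s=manip.read_state(); manip.move_linear([*s["eef_pos"][:2],.16],.1)
manip.movep([.56,-.175,.21],down(np.pi/2)); snap("dr2")
manip.movep([.455,.01,.20],down(np.radians(88))); p,d,m=snap("col2"); P=cloud(d,m); print("clock",manip.read_state()["clock"])
near=np.hypot(P[...,0]-.454,P[...,1]-.008)<.022
k=near&(P[...,2]>.0265)&(P[...,2]<.035)
v,u=np.nonzero(k); W=onplane("wrist",np.c_[u,v],.03,m)[:,:2]; print("collar",cv2.minAreaRect((W*1000).astype(np.float32)),len(W))
k=(np.hypot(P[...,0]-.48,P[...,1]-.006)<.015)&(P[...,2]>.014)&(P[...,2]<.022)&(P[...,0]>.474);print("flag",k.sum(),P[k].mean(0),np.ptp(P[k],axis=0))
f=lambda i,x,y,w,h,k:cv2.resize(i[y:y+h,x:x+w],None,fx=k,fy=k,interpolation=cv2.INTER_CUBIC)
a=cv2.imread("pics/col2.png");b=cv2.imread("pics/dr2.png"); c=proj([[.46,.008,.03]],m)[0].astype(int); print(c)
cv2.imwrite("pics/zoom2.png",np.hstack([f(a,c[0]-40,c[1]-50,80,100,5),f(b,275,190,80,100,5)]))
```

```text
clock 11.9333
collar ((454.5861511230469, 9.105441093444824), (29.345088958740234, 34.071083068847656), 87.24274444580078) 616
flag 83 [0.47949856 0.00556202 0.018493  ] [0.00905401 0.00960578 0.00296956]
[321 191]
```

View pics/zoom2.png

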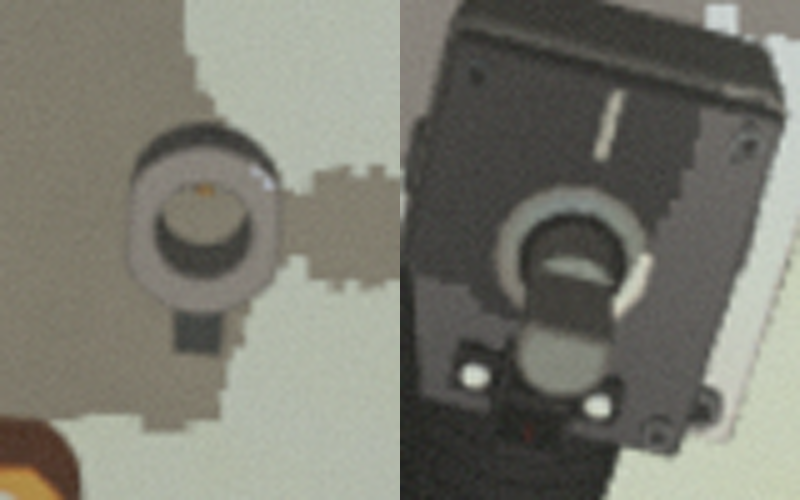

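The flat now faces the front: in the right zoom, the straight edge of the end face is toward the white line. The collar in the left zoom has its flag toward +x, yaw about -4°. I'll grasp it across the spanner flats.

Run:
```python
from meas import *
C=np.array([.4543,.0088]); A=down(np.radians(86))
manip.move_gripper(.055,40)
manip.movep([*C,.10],A); manip.move_linear([*C,.022],.08)
s=manip.read_state(); print("down",s["eef_pos"],s["force"].round(1))
manip.move_gripper(.0,45); s=manip.read_state(); print("grip",s["grip_width"],s["grip_force"],s["force"].round(1),s["eef_pos"])
manip.move_linear([*C,.06],.06); manip.move_linear([*C,.2],.12); manip.wait(.2)
s=manip.read_state(); print(s["grip_width"],s["force"].round(2),s["eef_pos"],s["clock"])
p,d,m=snap("held"); P=cloud(d,m); T=(P-s["eef_pos"])@s["ee_rot"]  # tool frame
k=(np.abs(T[...,0])<.03)&(np.abs(T[...,1])<.014)&(T[...,2]>-.03)&(T[...,2]<.03)
print("pts",k.sum(),np.percentile(T[k],[1,25,50,75,99],axis=0).round(4) if k.any() else "")
cv2.imwrite("pics/heldz.png",cv2.resize(cv2.imread("pics/held.png")[180:400,200:440],None,fx=2.5,fy=2.5,interpolation=cv2.INTER_CUBIC))
```

```text
down [0.45467668 0.00881319 0.02237462] [-0.5  0.2  0.2]
grip 0.029151236000626413 44.47495034808526 [-0.7  0.3  6.3] [0.45465811 0.00886078 0.02260705]
0.029114064802383877 [ 0.09 -0.05 -0.95] [0.4540161  0.00873353 0.19947392] 16.4417
pts 5009 [[-0.0275 -0.0136 -0.008 ]
 [-0.0091 -0.0063 -0.0068]
 [ 0.004   0.0001 -0.0054]
 [ 0.013   0.0065  0.0051]
 [ 0.0181  0.0136  0.0214]]
```

View pics/heldz.png

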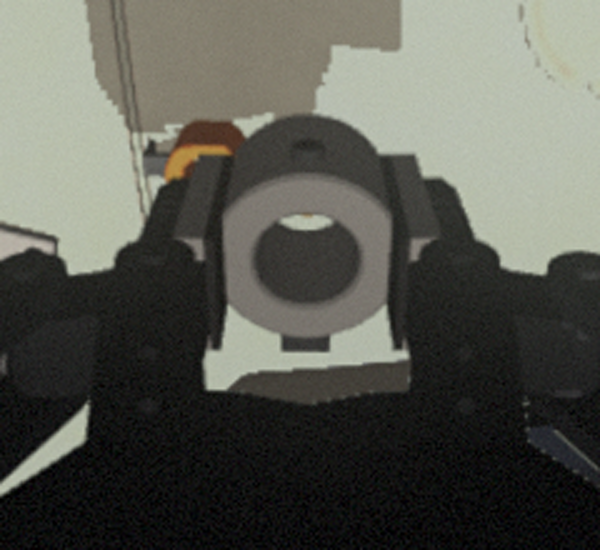

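Collar is held squarely, screw hole toward the front (up), flag at the rear. Now measure its centre in the tool frame.

Run:
```python
from meas import *
p,d,m=load("held"); P=cloud(d,m); s=manip.read_state(); T=(P-s["eef_pos"])@s["ee_rot"]
g=p.astype(int).mean(2)
k=((np.abs(T[...,0])<.025)&(np.abs(T[...,1])<.0145)&(T[...,2]>-.0105)&(T[...,2]<-.0045)&(g>85)).astype(np.uint8)
print(k.sum(), "z med",np.median(T[k>0][:,2]))
c,h=cv2.findContours(k,cv2.RETR_CCOMP,cv2.CHAIN_APPROX_NONE)
for ci in c:
    if len(ci)<30: continue
    X=onplane("wrist",ci[:,0],s["eef_pos"][2]+.0076,m); t=(X-s["eef_pos"])@s["ee_rot"]
    print(len(ci),t[:,:2].min(0).round(4),t[:,:2].max(0).round(4),((t[:,:2].min(0)+t[:,:2].max(0))/2).round(4),np.ptp(t[:,:2],axis=0).round(4))
```

```text
2416 z med -0.006716025398058216
202 [-0.0161 -0.0141] [0.017  0.0145] [0.0004 0.0002] [0.0331 0.0287]
116 [-0.0094 -0.0095] [0.0095 0.01  ] [0.0001 0.0002] [0.0189 0.0195]
```

Run:
```python
from h import *
A=down(np.radians(75.0)); S=np.array([.6050,-.1873])
manip.movep([.47,-.16,.2],A); manip.movep([*S,.165],A); manip.wait(.3)
s=manip.read_state(); print(s["eef_pos"],s["force"].round(2),s["clock"]); f0=s["force"]
for z in (.14,.131,.127,.123,.119,.115,.111,.107,.103):
    manip.move_linear([*S,z],.03); s=manip.read_state(); f=s["force"]-f0
    print(z,s["eef_pos"].round(4),f.round(1),s["torque"].round(2),round(s["grip_width"],4))
    if np.linalg.norm(f)>8: print("STOP"); break
```

```text
[ 0.60467488 -0.18710317  0.16580404] [-0.54 -0.2  -1.42] 18.1333
0.14 [ 0.6052 -0.1874  0.1402] [1.2 0.1 0.2] [ 0.03 -0.06  0.01] 0.0291
0.131 [ 0.6048 -0.1873  0.1307] [ 1.1 -0.9  0.4] [-0.04 -0.01 -0.01] 0.0285
0.127 [ 0.6048 -0.1873  0.1267] [ 0.5 -0.5  1.5] [ 0.04 -0.02  0.03] 0.0293
0.123 [ 0.6048 -0.1873  0.1227] [ 0.  -0.3  1. ] [-0.01  0.03  0.05] 0.029
0.119 [ 0.6048 -0.1872  0.1187] [ 0.4 -0.2  0.5] [ 0.02 -0.    0.01] 0.0291
0.115 [ 0.6048 -0.1872  0.1147] [-0.   0.3  2.1] [-0.06 -0.01 -0.  ] 0.029
0.111 [ 0.6048 -0.1872  0.1107] [0.9 0.2 0.8] [-0.03  0.01 -0.07] 0.0287
0.107 [ 0.6048 -0.1872  0.1067] [1.1 0.1 0.5] [-0.01 -0.07  0.06] 0.0294
0.103 [ 0.6048 -0.1872  0.1027] [-0.3 -0.4  0.8] [0.03 0.02 0.03] 0.0294
```

Run:
```python
from meas import *
S=np.array([.6050,-.1873])
for z in (.1005,.0978):
    manip.move_linear([*S,z],.02); s=manip.read_state(); print(z,s["eef_pos"].round(4),s["force"].round(1),s["torque"].round(2),round(s["grip_width"],4))
manip.wait(.5); s=manip.read_state(); print(s["eef_pos"],s["force"].round(1),s["grip_force"],s["clock"])
p,d,m=snap("on"); P=cloud(d,m); r=np.hypot(P[...,0]-.605,P[...,1]+.187); g=p.astype(int).mean(2)
for a,b in ((0,.005),(.0105,.0135)):
    k=(r>a)&(r<b)&(P[...,2]>.098)&(P[...,2]<.112); print(a,k.sum(),np.median(P[k][:,2]))
cv2.imwrite("pics/onz.png",cv2.resize(cv2.imread("pics/on.png")[200:360,220:420],None,fx=4,fy=3.75,interpolation=cv2.INTER_CUBIC))
q,_=eyes.snapshot("side"); mm=eyes.camera_model("side"); X=np.array(mm["R"])@[.605,-.187,.09]+mm["t"]; u=(np.array(mm["intrinsics"])@X); u=(u/u[2])[:2].astype(int); print(u)
cv2.imwrite("pics/sidez.png",cv2.resize(q[u[1]-40:u[1]+40,u[0]-50:u[0]+50,::-1],None,fx=6,fy=6,interpolation=cv2.INTER_CUBIC))
```

```text
0.1005 [ 0.6049 -0.1872  0.1003] [-0.3  0.2 -0.4] [-0.04 -0.02  0.06] 0.029
0.0978 [ 0.6048 -0.1873  0.0976] [-0.2 -0.2 -0.4] [ 0.03 -0.01  0.04] 0.0288
[ 0.60500434 -0.18730904  0.09783149] [ 0.6  0.3 -1.1] 44.41164737378131 22.6083
0 427 0.10424174210787127
0.0105 1048 0.10460906425006733
[334 200]
```

View pics/onz.png

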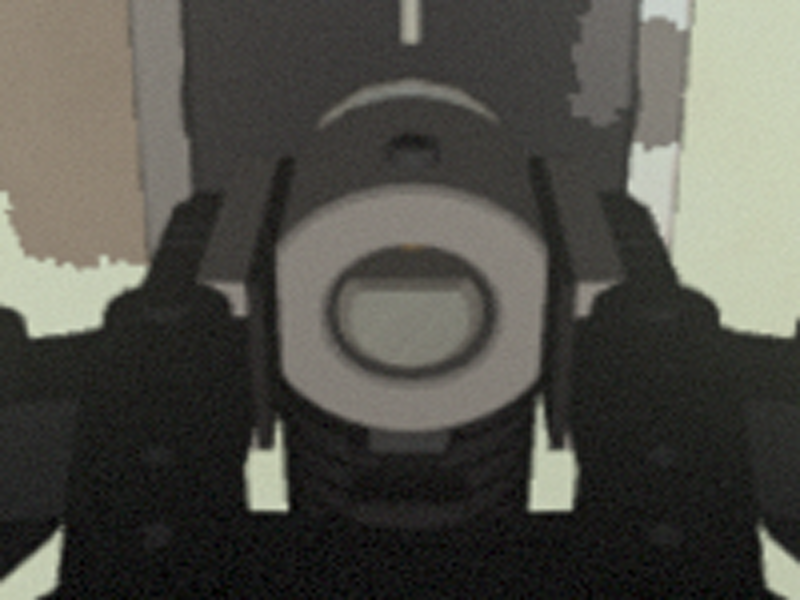

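View pics/sidez.png

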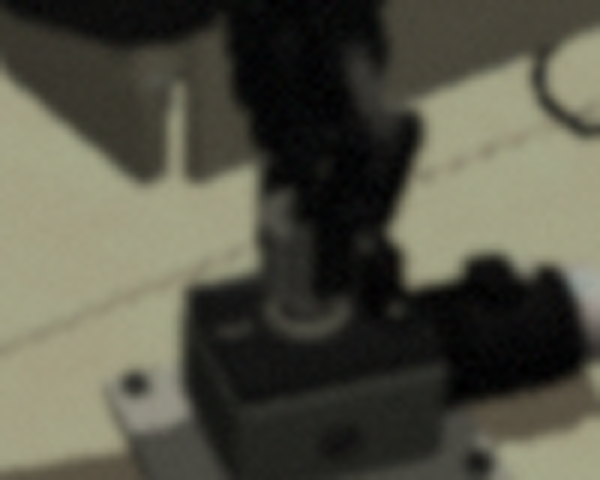

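The wrist view shows the shaft end centred in the bore, with the flat parallel to the front and level with the collar top (0.1042 m against 0.1046 m by depth). The screw hole is over the flat, and the contact forces are near zero. Handing it in.

```bash
python3 -c "
from cell import manip
print(manip.sign_off())"
```

```text
the job is handed in; nothing more can be done
None
```

The shaft flat faces the drive's front and the collar is held flush on the shaft, with its set screw over the flat and its flag hanging in the sensor slot with near-zero contact force; I handed the job in at about 23 s, and no verdict was returned.

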